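# Unlock the sample rack and move its jars to the tray

### The job

Lift the retaining bar out of the two open brackets of the sample rack and lay it on the bench, clear of rack and tray, before taking any jar. Then lift both jars out of the rack and stand them upright on the floor of the steel tray, setting things down rather than dropping them. Do not bang the bar against the jars, tip the jars over, or disturb the tin in the tray or the small jar on the bench.

Things in the scene. Friction and masses are not known exactly. Their poses are not given: they have to be found in the camera images.
- sample_rack: Fixed metal rack 110 (x) x 206 (y) x 113 mm high; origin at centre of underside, y along the row. Two jars stand on its foot plate (z 6 mm) in 68 mm round pockets at y = +-42 mm through a deck (top z 34 mm). End brackets at y = +-95 mm, 8 mm thick, 70 mm wide, open-topped slots 30 mm wide (x): slot floor z 95, bracket top z 113 mm. Bench bare for 200 mm on its -x side.
- retaining_bar: Loose steel flat bar, about 0.25 kg, in both slots over the jars, not fastened: strip 24 (x) x 206 (y) x 10 mm, end heads 38 mm wide just outside the brackets (222 mm overall); mid-length an upright black grip tab 14 mm thick (x), 60 mm long (y), z 10 to 37 mm. Origin at centre of underside, y along the bar; seated 95 mm above the rack's origin. Straight up 20 mm clears the slots.
- large_jar: Loose screw-cap sample jar, 64 mm diameter, 85 mm tall, about 0.2 kg; origin at the centre of its underside, z up. Starts upright in one of the two rack pockets (either one), its top 4 mm under the bar; grip the part that stands above the deck.
- medium_jar: Loose screw-cap sample jar, 56 mm diameter, 70 mm tall, about 0.16 kg; origin at the centre of its underside, z up. Starts upright in the other rack pocket, with about 6 mm play all round.
- tray: Fixed open steel sample tray, 222 (x) x 322 (y) x 40 mm high, walls 2 mm, floor top 2 mm above its origin; origin at the centre of its underside, z up. A tin stands in its +y half; the -y half is free.
- tin: Loose round aluminium moisture tin, 68 mm diameter, 38 mm high, standing in the +y half of the tray; origin at the centre of its underside. To be left alone.
- small_jar: Loose screw-cap sample jar, 49 mm diameter, 60 mm tall, standing on the bench beyond the gap between rack and tray; origin at the centre of its underside. Not one of the rack's jars: to be left alone.
Not all that is in view belongs to the job. What is shaped like the large_jar but blue or turquoise is not meant.

How it is judged (in metres and radians):
On the way, in this order (a step that is already met when the one before it is completed fails the run):
1. the bar is lifted out of the bracket slots while both jars stand in the rack (z of retaining_bar in the frame of sample_rack above 0.112 m and z of each of large_jar, medium_jar in the frame of sample_rack below 0.025 m and horizontal distance between each of large_jar, medium_jar and sample_rack below 0.06 m), for 0.1 s.
2. the bar lies still on the bench, clear of rack and tray, while both jars stand in the rack (height (world z) of retaining_bar below 0.03 m and angle between retaining_bar's own y axis and vertical between 1.45 and 1.69 rad and linear speed of retaining_bar below 0.02 m/s and contact force between retaining_bar and sample_rack below 0.1 N and contact force between retaining_bar and tray below 0.1 N and z of each of large_jar, medium_jar in the frame of sample_rack below 0.025 m and horizontal distance between each of large_jar, medium_jar and sample_rack below 0.06 m), for 0.2 s.
At the end, for the whole second after the job is handed in: Both jars stand upright (within 6 degrees) at rest on the tray floor (underside within 8 mm of the tray's underside level), and the bar lies level and at rest on the bench (origin lower than 30 mm, within 7 degrees of level), touching neither rack nor tray (x of large_jar in the frame of tray between -0.085 and 0.085 m and y of large_jar in the frame of tray between -0.135 and 0.135 m and z of each of large_jar, medium_jar in the frame of tray below 0.008 m and angle between each of large_jar, medium_jar's own z axis and vertical below 0.1 rad and linear speed of each of large_jar, medium_jar, retaining_bar below 0.02 m/s and x of medium_jar in the frame of tray between -0.085 and 0.085 m and y of medium_jar in the frame of tray between -0.135 and 0.135 m and height (world z) of retaining_bar below 0.03 m and angle between retaining_bar's own y axis and vertical between 1.45 and 1.69 rad and contact force between retaining_bar and sample_rack below 0.1 N and contact force between retaining_bar and tray below 0.1 N).
It fails at once if the bar is banged against a jar (over 12 N) (contact force between retaining_bar and large_jar above 12 N or contact force between retaining_bar and medium_jar above 12 N).
It fails at once if a jar is tipped over (more than 40 degrees) (angle between any of large_jar, medium_jar's own z axis and vertical above 0.7 rad).
It fails at once if a jar or the bar is dropped (free fall of about 2 cm or more) ((linear speed of large_jar above 0.6 m/s and contact force between large_jar and anything else below 0.05 N) or (linear speed of medium_jar above 0.6 m/s and contact force between medium_jar and anything else below 0.05 N) or (linear speed of retaining_bar above 0.6 m/s and contact force between retaining_bar and anything else below 0.05 N)).
It fails at once if the tin or the small jar on the bench is displaced by more than 3 cm (distance of any of tin, small_jar from where it was at the start of the episode above 0.03 m).
It also fails if it takes over 72 s, if anything falls off the work surface, if the arm or the gripper's body presses on something with over 40 N, if the wrist force passes 120 N, or if a joint passes its speed limit or range.

### The arm

A 7-joint arm with a two-finger parallel gripper is mounted at the origin on a cart in front of the work surface, level with it; the furniture and walls round the work are solid. World frame = base frame: x ahead of the robot, y to its left, z up, the work surface at z = 0. Lengths are in mm, angles in rad, forces in N, time in s.
With the tool pointing down it reaches from about 400 to 875 mm from the base axis. Payload 4.4 kg.
Tool frame: the origin (TCP) lies at the very end of the fingers, on their centre line; the grasp point (between the pads) lies 19 mm behind it; z points along the fingers, x is the direction in which the jaws open and shut, and the axes are right-handed (so a half turn about z gives the same grasp; the last joint's range is limited). The gripper opens to 85 mm and grips with 20 to 120 N. Pads are 22 mm wide; open, the fingers measure 114 mm over their backs; the gripper's body (76 mm by 85 mm) begins 54 mm behind the grasp point. The pads swing forward as they close: fully open they stand 13 mm farther back than shut.
Start: joints at [-1.185, 0.628, 0.038, 1.517, -0.027, 0.996, -0.02], TCP at [283.76, 584.806, 231.313] pointing down, gripper open.
Joint ranges: [-3.06, 3.06], [-0.37, 2.12], [-1.25, 1.32], [0.18, 2.47], [-1.1, 4.24], [0.23, 1.98], [-2.94, 2.94]. Speed limits (rad/s): [2.57, 2.57, 3.14, 3.14, 3.14, 3.14, 3.14].

### API

Orientations are given as [roll, pitch, yaw] about the fixed x, y, z axes, in that order (R = Rz(yaw) Ry(pitch) Rx(roll)).
In Python, from cell import telemetry, get_image, get_calibration, ctrl gives the robot as it stands. The module is installed in compiled form; this text tells all that it offers.
- The arm moves only by the tool arm_command, never from a script. Its arguments are lists of equal length, an entry for each row: "rot": the turn, a rotation vector about the world's x, y, z in degrees, a list of three; "slide": the shift along the world's x, y, z in mm, a list of three; "gripper": the finger opening in mm, from 0 to 85.4. A call has 1 to 5 rows; each row shifts and turns the pose as measured when the row begins; what a row does not reach is not made up. A row lasts 1/12 s, in which the tool goes at most 41.7 mm and 7.16 degrees, less where a joint would pass 70% of its speed; a pose out of reach is approached as far as the arm can. A call with a gripper value outside its range is refused whole. The fingers move at their own pace and stop on an object; the grip force is fixed at half the most. Time passes only in rows, so rows that do not move let the fingers close. It gives the time, the measured TCP pose, the force and the opening at its end, in the units of the state.
- telemetry.read_state(): the state, without advancing time (a new reading comes with each control period).
- get_image(name): name is "scene" or "top" or "wrist"; returns (picture, depth): 400x640x3 uint8, red, green, blue; 400x640 float32, mm along the optical axis (not along the pixel's ray), 0 where there is no reading.
- get_calibration(name): a dict with "fx", "fy", "cx", "cy" (pixels), "D" ([k1, k2, p1, p2, k3] as OpenCV has them; the pictures are not rectified), "xyz" and "attitude" of the camera in the world. Camera axes: x right, y up, looking along -z (the intrinsics and any distortion apply to the point x, -y, -z); pixel columns grow to the right and rows downward; lengths in mm; the calibration is good to about 2 mm. A picture is of the moment at which its call begins: read the wrist's pose just before it. get_calibration takes no time and is no camera call; for the wrist camera it gives the pose at the moment of the call.
- ctrl.finish_job(): hands the job in, once; it reports no verdict.
The state is a dict: "clock": time; "qpos": joint angles; "qd": joint speeds; "tau": joint torques, N m; "eef_pos": TCP position; "tool_rot": TCP orientation; "force": force on the tool from outside, world axes, zero at the start; "torque": the same for the moment, N m; "width": finger opening in mm.
Only numpy, scipy, OpenCV 4.12 (cv2) and the standard library are available. Lean on these libraries where they do the work, as an engineer would, in place of code of your own. Each camera call takes 0.05 s, during which the arm holds its last target.

## Working session

There is one attempt and no reset: what is moved stays moved. The work goes in short steps, Python scripts to look and compute and a tool call to move; the robot and the scene stay as the last step left them, time stands still between calls to the robot, and variables do not carry over. Pictures are saved under pics/ and viewed, and the job is handed in when it is done.

Besides the shell and the picture viewer there is one more tool, called as name(argument=value, ...) on one line, values as JSON. arm_command: Moves the arm, as the interface text tells. Its arguments: {"type":"object","properties":{"rot":{"type":"array"},"slide":{"type":"array"},"gripper":{"type":"array"}},"required":["rot","slide","gripper"]}

```bash
ls; mkdir -p pics
cat > h.py <<'E'
import numpy as np, cv2
from cell import telemetry, get_image, get_calibration, ctrl
from scipy.spatial.transform import Rotation as R
def cal(n):
    c=get_calibration(n); return c
def Rc(c):
    a=np.array(c["attitude"],float)
    return R.from_euler('xyz',a).as_matrix() if a.shape==(3,) else None
def world(c,depth):
    h,w=depth.shape
    K=np.array([[c["fx"],0,c["cx"]],[0,c["fy"],c["cy"]],[0,0,1]],float)
    u,v=np.meshgrid(np.arange(w),np.arange(h))
    p=cv2.undistortPoints(np.stack([u,v],-1).reshape(-1,1,2).astype(np.float64),K,np.array(c["D"],float)).reshape(h,w,2)
    P=np.stack([p[...,0]*depth,-p[...,1]*depth,-depth],-1)
    W=P@Rc(c).T+np.array(c["xyz"])
    W[depth<=0]=np.nan
    return W
def shot(n,tag):
    c=get_calibration(n); im,d=get_image(n)
    cv2.imwrite(f"pics/{tag}.png",im[...,::-1]); 
    np.savez(f"pics/{tag}.npz",im=im,d=d,W=world(c,d))
    return c,im,d
E
python3 - <<'E'
from h import *
print(telemetry.read_state())
for n in ["scene","top","wrist"]:
    c,im,d=shot(n,n+"0"); print(n,c,(d>0).mean())
E
```

```text
pics
{'clock': 0.0, 'qpos': array([-1.18478628,  0.62931687,  0.03844197,  1.51834826, -0.02703391,
        0.99630744, -0.02002191]), 'qd': array([ 6.87573575e-04, -6.10203963e-04,  6.38602165e-05,  4.36351834e-04,
        8.40122917e-04,  1.77407491e-03,  1.45475113e-03]), 'tau': array([-2.04979033e-04, -5.63394535e+01,  1.22574572e+00, -1.93450785e+01,
        1.08476565e-02,  1.05165059e-02, -1.24647420e-05]), 'eef_pos': array([283.48260692, 584.24216965, 230.41435639]), 'tool_rot': array([-3.14158700e+00,  1.86239378e-03,  1.11894636e+00]), 'force': array([ 0.74270229, -0.0980104 , -0.18984283]), 'torque': array([-0.001074  , -0.0270528 , -0.01044224]), 'width': 85.41506879903643}
scene {'fx': 389.9832479512825, 'fy': 389.9832479512825, 'cx': 318.0312790978597, 'cy': 199.8013223928952, 'D': array([-0.07835587,  0.        ,  0.        ,  0.        ,  0.        ]), 'xyz': array([  98.24923166, -493.41192721,  596.01397529]), 'attitude': array([ 1.003591  ,  0.00696037, -0.65018444])} 0.99576171875
top {'fx': 429.5813982478183, 'fy': 429.5813982478183, 'cx': 327.0310793182147, 'cy': 203.4541199361428, 'D': array([0.00029622, 0.        , 0.        , 0.        , 0.        ]), 'xyz': array([ 460.11145576,  131.66466848, 1234.24028183]), 'attitude': array([ 0.10878501, -0.00700243, -1.59942015])} 0.9961640625
wrist {'fx': 324.5378311908771, 'fy': 324.5378311908771, 'cx': 314.3786855667095, 'cy': 198.72924878017716, 'D': array([-0.03125903,  0.        ,  0.        ,  0.        ,  0.        ]), 'xyz': array([214.04662379, 618.4420875 , 372.93024312]), 'attitude': array([-0.30731343,  0.00122767,  1.11944454])} 0.996015625
```

View pics/scene0.png

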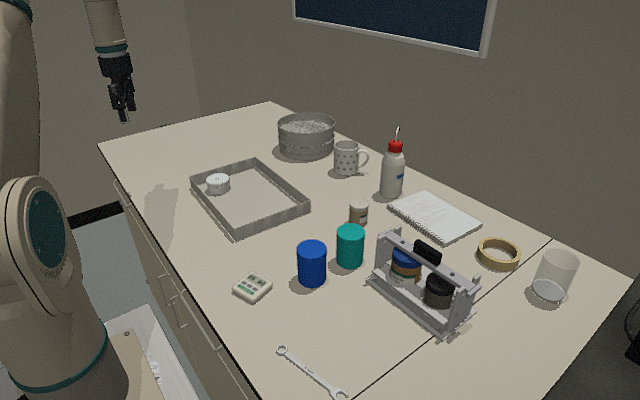

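View pics/top0.png

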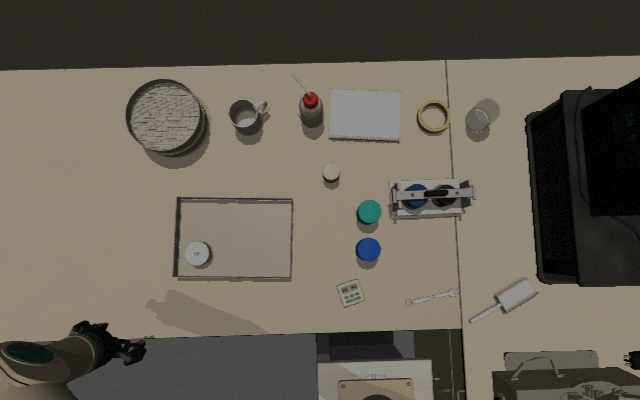

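View pics/wrist0.png

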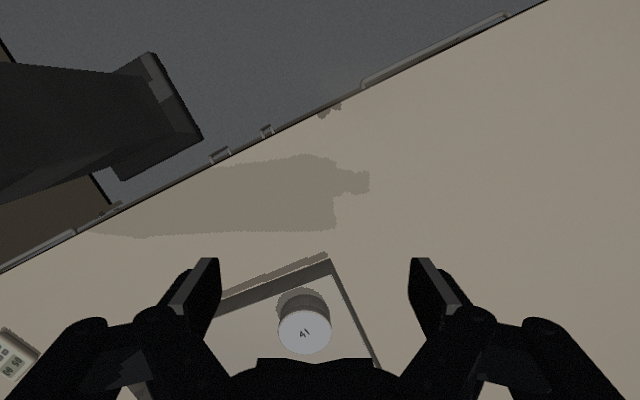

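The top view shows the rack at about (428,200) with the bar across it. The tray is at (234,238) with the tin at (197,254), the small jar is at (331,172), and the blue and turquoise decoys are at (368,249) and (369,211). Next I'll measure these from the two fixed cameras.

Run:
```python
from h import *
z=np.load("pics/top0.npz");im=z["im"];W=z["W"]
for n,(u,v) in dict(bench=(330,300),tin=(197,254),small=(331,170),blue=(368,249),turq=(369,211),bartab=(436,194),barL=(398,197),barR=(468,193),jarL=(415,203),jarR=(443,203),trayfl=(240,230)).items():
    print(n,(u,v),np.round(W[v,u],0),im[v,u])
cv2.imwrite("pics/topcrop.png",cv2.resize(im[160:310,330:490,::-1],None,fx=4.5,fy=4,interpolation=cv2.INTER_CUBIC)[:600])
# height map
Z=W[...,2]
reg=lambda x0,x1,y0,y1,z0,z1:(W[...,0]>x0)&(W[...,0]<x1)&(W[...,1]>y0)&(W[...,1]<y1)&(Z>z0)&(Z<z1)
for nm in ("top0","scene0"):
    z=np.load(f"pics/{nm}.npz");W=z["W"];Z=W[...,2]
    print(nm)
    # bar top points
    m=reg(380,620,-400,-80,60,150)
    P=W[m]; print("hist",np.histogram(P[:,2],bins=np.arange(60,152,4)))
    for a,b in ((96,111),(112,125),(126,140)):
        Q=P[(P[:,2]>a)&(P[:,2]<b)]
        if len(Q)>10:
            r=cv2.minAreaRect(Q[:,:2].astype(np.float32)); print(a,b,len(Q),r,Q[:,2].mean())
```

```text
bench (330, 300) [320. 119.  -4.] [144 133 116]
tin (197, 254) [460. 482.  40.] [121 120 118]
small (331, 170) [681. 106.  58.] [148 144 127]
blue (368, 249) [460.  14.  84.] [ 37  70 131]
turq (369, 211) [562.   8.  83.] [ 41 120 112]
bartab (436, 194) [ 597. -163.  131.] [14 11 13]
barL (398, 197) [595. -69. 102.] [133 128 125]
barR (468, 193) [ 600. -254.  107.] [126 120 118]
jarL (415, 203) [ 580. -117.   84.] [31 43 78]
jarR (443, 203) [ 579. -196.   74.] [24 21 18]
trayfl (240, 230) [525. 371.   1.] [141 133 119]
top0
hist (array([  9,  17,  15,  67,  57,   8,  31, 101,  51,  38, 213, 274,  50,
        18,   2,   7,  18,  69,  38,   1,   0,   0]), array([ 60,  64,  68,  72,  76,  80,  84,  88,  92,  96, 100, 104, 108,
       112, 116, 120, 124, 128, 132, 136, 140, 144, 148]))
96 111 566 ((593.6939086914062, -179.03482055664062), (51.04731750488281, 197.83139038085938), 0.48254460096359253) 104.20558716283826
112 125 31 ((594.6937255859375, -201.4215087890625), (131.0543212890625, 24.214126586914062), 78.49078369140625) 117.33603444171091
126 140 122 ((601.5410766601562, -166.1855926513672), (58.04800033569336, 13.763591766357422), 89.48053741455078) 130.65592341258184
scene0
hist (array([115, 120, 114, 302, 204,  63,  70, 221,  53, 145, 384, 544,  79,
        67,  48,  47,  56, 130,  24,   0,   0,   0]), array([ 60,  64,  68,  72,  76,  80,  84,  88,  92,  96, 100, 104, 108,
       112, 116, 120, 124, 128, 132, 136, 140, 144, 148]))
96 111 1127 ((590.609375, -179.6748046875), (53.873531341552734, 198.66619873046875), 1.462523102760315) 103.6311498120134
112 125 178 ((583.385498046875, -204.85707092285156), (47.60219192504883, 126.96920013427734), 10.493521690368652) 118.05264799926482
126 140 181 ((600.2906494140625, -167.26211547851562), (58.066749572753906, 14.847684860229492), 89.03422546386719) 130.1716892718802
```

View pics/topcrop.png

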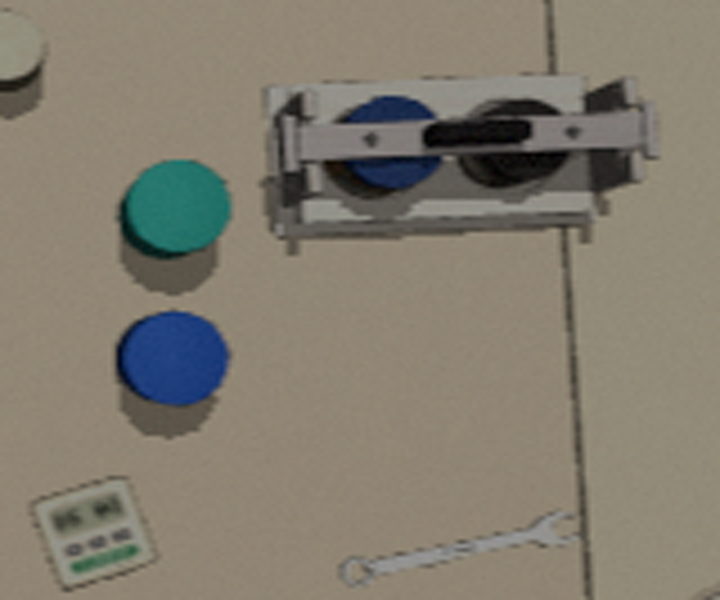

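Run:
```python
from h import *
for nm in ("top0","scene0"):
    z=np.load(f"pics/{nm}.npz");W=z["W"];Z=W[...,2]
    reg=lambda x0,x1,y0,y1,z0,z1:W[(W[...,0]>x0)&(W[...,0]<x1)&(W[...,1]>y0)&(W[...,1]<y1)&(Z>z0)&(Z<z1)]
    Q=reg(330,680,180,640,30,48)
    q=Q[np.linalg.norm(Q[:,:2]-[460,482],axis=1)>48]
    print(nm,"tray",cv2.minAreaRect(q[:,:2].astype(np.float32)),len(q))
    t=Q[np.linalg.norm(Q[:,:2]-[460,482],axis=1)<45]; print("tin",cv2.minEnclosingCircle(t[:,:2].astype(np.float32)),t[:,2].mean())
    Q=reg(380,545,-280,-60,-30,200);print("bench -x of rack z",np.nanpercentile(Q[:,2],[0,1,50,99,100]))
    Q=reg(300,380,-280,-60,4,200);print("wrench?",len(Q),Q.min(0) if len(Q) else 0,Q.max(0) if len(Q) else 0)
    for n,c in dict(small=(690,105),large=(597,-124),med=(597,-208)).items():
        Q=reg(c[0]-45,c[0]+45,c[1]-40,c[1]+40,50 if n=="small" else 68,65 if n=="small" else 94); print(n,cv2.minEnclosingCircle(Q[:,:2].astype(np.float32)),np.median(Q[:,2]))
    Q=reg(540,660,-290,-50,28,40); print("deck",cv2.minAreaRect(Q[:,:2].astype(np.float32)))
```

```text
top0 tray ((504.522216796875, 384.1225280761719), (324.51666259765625, 222.65191650390625), 87.73060607910156) 367
tin ((461.87994384765625, 482.97509765625), 34.75536346435547) 39.22302278113779
bench -x of rack z [-10.02984975  -6.64420099  -0.91790523   4.66399359   6.72431518]
wrench? 192 [ 300.75660575 -272.86216861    4.02152747] [378.45756489 -60.66134799  11.35334958]
small ((678.2303466796875, 105.87289428710938), 24.42255210876465) 59.391789841567515
large ((600.62939453125, -123.53294372558594), 31.467809677124023) 89.95455404164943
med ((602.2568359375, -207.0867156982422), 27.94150161743164) 75.4225498707475
deck ((601.6370239257812, -162.49594116210938), (96.4502182006836, 191.51527404785156), 1.179273009300232)
scene0 tray ((504.9027099609375, 383.92864990234375), (330.5994567871094, 226.67013549804688), 87.34342193603516) 796
tin ((462.2408447265625, 481.08197021484375), 34.82783889770508) 38.25563403113516
bench -x of rack z [-7.93743923 -3.63606003 -0.81609265  1.92093239  8.0033664 ]
wrench? 417 [ 300.01173078 -243.10618785    4.00102629] [344.49296288 -94.92990907   9.20068558]
small ((675.60498046875, 105.5897445678711), 25.031461715698242) 59.74755425492884
large ((597.8527221679688, -125.91455078125), 31.177871704101562) 87.37132904432247
med ((598.8463745117188, -209.79928588867188), 27.911338806152344) 75.48007974386974
deck ((600.6991577148438, -167.58975219726562), (101.11474609375, 196.6812744140625), 0.68890780210495)
```

arm_command(rot=[[0,0,-3],[0,0,-4],[0,0,-4],[0,0,-4],[0,0,-4]], slide=[[10,-20,0],[15,-35,0],[15,-35,0],[15,-35,0],[15,-35,0]], gripper=[85,85,85,85,85])

```text
clock: 0.57
eef_pos: [346.6, 428.3, 227.7]
tool_rot: [-3.134, -0.0, 0.791]
force: [1.0, 0.4, -0.4]
width: 85.0
```

arm_command(rot=[[0,0,-4],[0,0,-4],[0,0,-4],[0,0,-4],[0,0,-4]], slide=[[14,-35,3],[14,-35,3],[14,-35,3],[14,-35,3],[14,-35,3]], gripper=[85,85,85,85,85])

```text
clock: 0.98
eef_pos: [417.2, 243.7, 242.1]
tool_rot: [-3.134, 0.002, 0.426]
force: [0.9, 0.3, 0.4]
width: 84.7
```

arm_command(rot=[[0,0,-4],[0,0,-4],[0,0,-4],[0,0,-4],[0,0,-4]], slide=[[14,-35,3],[14,-35,3],[14,-35,3],[14,-35,3],[14,-35,3]], gripper=[85,85,85,85,85])

```text
clock: 1.4
eef_pos: [488.0, 59.6, 258.0]
tool_rot: [-3.133, 0.002, 0.06]
force: [0.8, 0.4, 0.5]
width: 84.9
```

arm_command(rot=[[0,0,-1],[0,0,-1],[0,0,-0.5],[0,0,0],[0,0,0]], slide=[[19,-36,3],[19,-36,0],[19,-36,0],[19,-36,0],[19,-36,0]], gripper=[85,85,85,85,85])

```text
clock: 1.82
eef_pos: [582.8, -126.0, 261.7]
tool_rot: [-3.131, 0.003, 0.012]
force: [-0.3, 0.1, -0.2]
width: 84.8
```

arm_command(rot=[[-0.5,0,0],[0,0,0],[0,0,0]], slide=[[12,-25,0],[5,-10,0],[0,0,0]], gripper=[85,85,85])

```text
clock: 2.07
eef_pos: [601.6, -175.0, 260.7]
tool_rot: [3.135, 0.002, -0.0]
force: [0.4, -0.9, 0.9]
width: 85.1
```

```bash
cat > v.py <<'E'
import sys
from h import *
s=telemetry.read_state(); print(np.round(s["eef_pos"],1),np.round(s["tool_rot"],3),np.round(s["force"],2),round(s["width"],1),round(s["clock"],2))
c,im,d=shot("wrist",sys.argv[1])
W=world(c,d);Z=W[...,2]
def reg(x0,x1,y0,y1,z0,z1): return W[(W[...,0]>x0)&(W[...,0]<x1)&(W[...,1]>y0)&(W[...,1]<y1)&(Z>z0)&(Z<z1)]
E
cat > v1.py <<'E'
from v import *
for n,a in dict(tab=(560,640,-215,-120,124,140),strip=(560,640,-275,-60,101,110),lrg=(560,640,-165,-85,84,94),med=(560,640,-250,-175,72,80)).items():
    Q=reg(*a)
    if len(Q)>5: print(n,len(Q),cv2.minAreaRect(Q[:,:2].astype(np.float32)),cv2.minEnclosingCircle(Q[:,:2].astype(np.float32)),np.median(Q[:,2]))
E
python3 v1.py w1
```

```text
[ 601.6 -175.   260.7] [ 3.135e+00  2.000e-03 -0.000e+00] [ 0.39 -0.94  0.88] 85.1 2.07
tab 1058 ((601.251953125, -165.17794799804688), (13.757343292236328, 58.75542068481445), 0.42258375883102417) ((601.8283081054688, -165.23553466796875), 29.442256927490234) 131.2614324263613
strip 5033 ((602.3289794921875, -167.45364379882812), (69.60517883300781, 215.29544067382812), 0.6023404598236084) ((601.3807983398438, -167.42303466796875), 109.33235931396484) 104.70924701857456
lrg 1756 ((600.5230102539062, -124.03895568847656), (61.75507736206055, 55.78868865966797), 1.8126705884933472) ((600.805908203125, -123.65328979492188), 31.41628074645996) 90.67188253615817
med 862 ((602.6629638671875, -206.62559509277344), (54.832191467285156, 47.56267547607422), 0.44791659712791443) ((602.4552612304688, -207.17787170410156), 28.048215866088867) 75.64284115377984
```

View pics/w1.png

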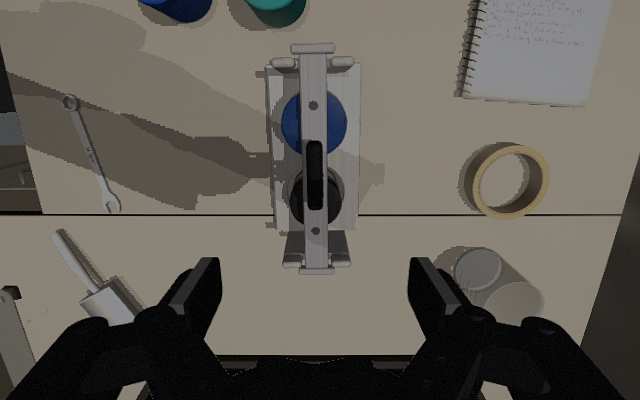

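The wrist view shows the bar along y, with the tab at (315,175) and heads at (313,47) and (317,270). The blue-lidded jar at (314,122) is the large one, with its top at 90.7. The dark jar at (316,197) is the medium one, top at 75.6. All three views agree on the tab at about (601.4, -166), top 131. Going down to it.

arm_command(rot=[[0.3,0,0.4],[0,0,0],[0,0,0],[0,0,0],[0,0,0]], slide=[[0,5,-25],[0,4,-30],[0,0,-30],[0,0,-25],[0,0,-10]], gripper=[60,60,60,60,60])

```text
clock: 2.53
eef_pos: [601.3, -156.1, 140.4]
tool_rot: [-3.137, -0.004, 0.014]
force: [-0.5, 0.4, -0.6]
width: 59.7
```

```bash
python3 v1.py w2
```

```text
[ 601.3 -156.1  140.4] [-3.137 -0.004  0.014] [-0.45  0.38 -0.65] 59.7 2.53
tab 2638 ((601.336669921875, -165.23023986816406), (14.020544052124023, 59.47669982910156), 1.36326003074646) ((600.9606323242188, -165.24078369140625), 29.740524291992188) 131.2899971372724
strip 9795 ((611.3583984375, -154.77728271484375), (67.59539794921875, 195.62445068359375), 7.873631954193115) ((599.899169921875, -156.52626037597656), 98.15669250488281) 104.76004572867134
lrg 3944 ((600.49609375, -123.32339477539062), (62.16172409057617, 56.27413558959961), 1.3713310956954956) ((600.5798950195312, -123.42704772949219), 31.571901321411133) 90.74440356893001
med 1598 ((602.1130981445312, -206.6660614013672), (55.866024017333984, 47.011627197265625), 1.8919020891189575) ((602.0806884765625, -207.31785583496094), 28.25855255126953) 75.7029205237569
```

View pics/w2.png

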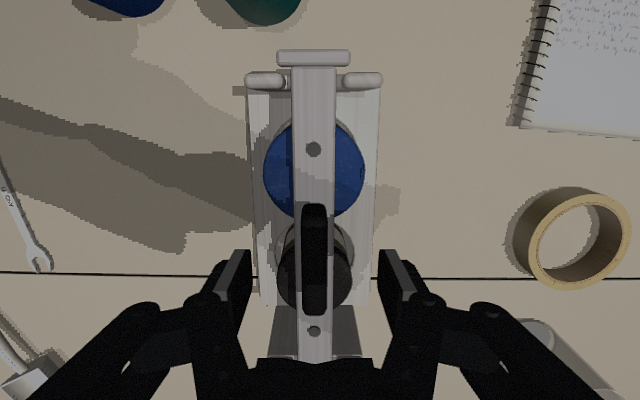

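Tab at image (314,260), centred between the pads, at (601.3, -165.5).

arm_command(rot=[[0,0,0],[0,0,0],[0,0,0],[0,0,0]], slide=[[0,-9.5,-14],[0,0,-13],[0,0,-4],[0,0,0]], gripper=[50,40,35,30])

```text
clock: 2.92
eef_pos: [602.4, -164.1, 109.3]
tool_rot: [-3.137, -0.006, 0.019]
force: [0.1, 0.5, 0.0]
width: 30.8
```

arm_command(rot=[[0,0,0],[0,0,0],[0,0,0],[0,0,0],[0,0,0]], slide=[[-1,-1.5,-1],[0,0,0],[0,0,0],[0,0,0],[0,0,0]], gripper=[22,8,0,0,0])

```text
clock: 3.33
eef_pos: [602.6, -167.0, 111.2]
tool_rot: [-3.138, -0.01, 0.018]
force: [0.7, 0.3, -2.7]
width: 13.0
```

arm_command(rot=[[0,0,0],[0,0,0],[0,0,0],[0,0,0],[0,0,0]], slide=[[0,0,3],[0,0,5],[0,0,8],[0,0,10],[0,0,12]], gripper=[0,0,0,0,0])

```text
clock: 3.75
eef_pos: [600.7, -166.0, 150.0]
tool_rot: [-3.136, -0.005, 0.018]
force: [0.2, -0.3, -1.9]
width: 12.6
```

```bash
cat > v2.py <<'E'
from v import *
import sys
zt=telemetry.read_state()["eef_pos"][2]
E
python3 v2.py w3
```

```text
[ 600.7 -166.   150. ] [-3.136 -0.005  0.018] [ 0.16 -0.26 -1.9 ] 12.6 3.75
```

View pics/w3.png

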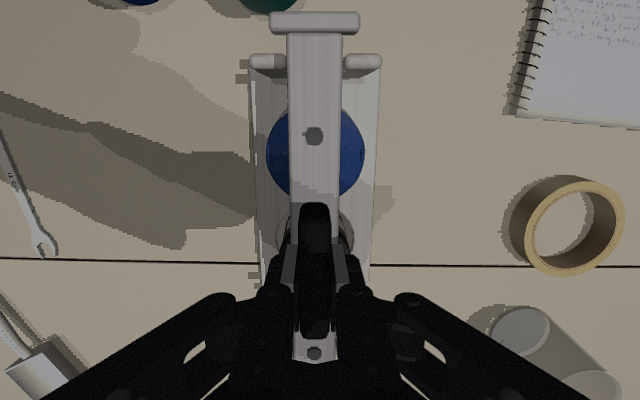

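The bar is in the grip and about 20 mm above the bracket tops, with its far head at (315,22). Now carrying it to the -x side.

arm_command(rot=[[0,0,0],[0,0,0],[0,0,-0.3],[0,0,-0.3],[0,0,-0.3]], slide=[[-8,0,6],[-18,-1,4],[-25,-2,2],[-25,-2,0],[-25,-2,0]], gripper=[0,0,0,0,0])

```text
clock: 4.22
eef_pos: [503.8, -172.7, 169.6]
tool_rot: [-3.14, -0.022, 0.008]
force: [0.6, -0.9, -2.1]
width: 12.8
```

arm_command(rot=[[0,0,0],[0,0,0],[0,0,0],[0,0,0],[0,0,0]], slide=[[-20,-1,0],[-12,0,-8],[-5,0,-16],[0,0,-22],[0,0,-22]], gripper=[0,0,0,0,0])

```text
clock: 4.63
eef_pos: [457.9, -175.7, 107.5]
tool_rot: [3.141, -0.028, 0.002]
force: [0.8, 0.2, -2.6]
width: 12.8
```

arm_command(rot=[[0,0.8,0],[0,0.8,0],[0,0,0],[0,0,0]], slide=[[0,0,-20],[0,0,-22],[0,0,-15],[0,0,-5]], gripper=[0,0,0,0])

```text
clock: 4.97
eef_pos: [454.9, -175.8, 43.7]
tool_rot: [3.141, 0.002, 0.001]
force: [-1.4, -0.0, -2.7]
width: 12.6
```

Run:
```python
from h import *
s=telemetry.read_state(); print(s["eef_pos"],s["tool_rot"],s["force"])
c,im,d=shot("scene","s3"); W=world(c,d)
m=(W[...,0]>420)&(W[...,0]<500)&(W[...,1]>-300)&(W[...,1]<-40)&(W[...,2]>12)&(W[...,2]<60)
Q=W[m]
for a,b in ((-295,-250),(-250,-215),(-140,-110),(-110,-75),(-75,-50)):
    q=Q[(Q[:,1]>a)&(Q[:,1]<b)]; print(a,b,len(q),np.percentile(q[:,2],[5,50,95]) if len(q) else 0, q.mean(0) if len(q) else 0)
cv2.imwrite("pics/s3c.png",cv2.resize(im[180:400,220:540,::-1],None,fx=2.4,fy=2.4))
```

```text
[ 454.86526775 -175.7759057    43.71880375] [3.14129517e+00 1.87140444e-03 9.41302806e-04] [-1.35692115 -0.00477027 -2.74372652]
-295 -250 389 [32.96398524 38.70620685 40.68860511] [ 452.09740905 -271.26058556   38.0920207 ]
-250 -215 274 [33.62741932 38.77543707 40.85264663] [ 452.18551287 -233.00655093   38.3736095 ]
-140 -110 80 [30.83077476 37.07109455 39.22746522] [ 444.70548141 -125.31834453   36.29725714]
-110 -75 142 [31.70362705 37.5748046  39.67724795] [448.71727208 -90.40446418  36.7948351 ]
-75 -50 84 [31.34881327 37.37461626 39.64167614] [451.38701751 -70.26002814  36.77130759]
```

View pics/s3c.png

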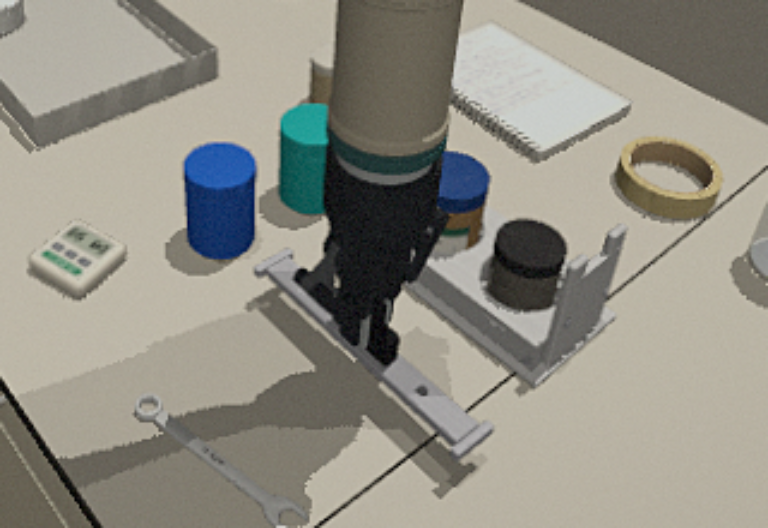

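Both jars still stand in the rack. The bar is level with its underside about 28 mm up. The last part goes slowly.

arm_command(rot=[[0,0,0],[0,0,0],[0,0,0],[0,0,0],[0,0,0]], slide=[[0,0,-10],[0,0,-8],[0,0,-4],[0,0,-3],[0,0,0]], gripper=[0,0,0,0,0])

```text
clock: 5.43
eef_pos: [456.2, -176.8, 19.4]
tool_rot: [3.14, -0.002, 0.001]
force: [-0.1, 1.0, -1.3]
width: 12.7
```

arm_command(rot=[[0,0,0],[0,0,0],[0,0,0],[0,0,0]], slide=[[0,0,-1.5],[0,0,-1.5],[0,0,-1],[0,0,0]], gripper=[0,0,0,0])

```text
clock: 5.77
eef_pos: [457.0, -177.1, 16.0]
tool_rot: [3.139, -0.004, 0.001]
force: [-0.6, -0.2, -2.2]
width: 12.7
```

arm_command(rot=[[0,0,0],[0,0,0],[0,0,0]], slide=[[0,0,-1],[0,0,-1],[0,0,0]], gripper=[0,0,0])

```text
clock: 6.02
eef_pos: [457.3, -177.2, 14.9]
tool_rot: [3.139, -0.005, 0.001]
force: [0.3, 0.4, -0.8]
width: 12.3
```

arm_command(rot=[[0,0,0],[0,0,0],[0,0,0]], slide=[[0,0,-1],[0,0,-1],[0,0,0]], gripper=[0,0,0])

```text
clock: 6.27
eef_pos: [457.4, -177.1, 15.1]
tool_rot: [3.14, -0.007, 0.001]
force: [-1.2, 0.4, -1.8]
width: 12.8
```

arm_command(rot=[[0,0,0],[0,0,0]], slide=[[0,0,-3],[0,0,0]], gripper=[0,0])

```text
clock: 6.43
eef_pos: [457.7, -177.3, 15.5]
tool_rot: [3.14, -0.01, 0.0]
force: [-0.2, 0.3, -2.6]
width: 12.7
```

Run:
```python
from h import *
s=telemetry.read_state(); print(s["eef_pos"],s["tool_rot"],s["force"])
c,im,d=shot("scene","s4"); W=world(c,d)
m=(W[...,0]>420)&(W[...,0]<500)&(W[...,1]>-300)&(W[...,1]<-40)&(W[...,2]>-15)&(W[...,2]<60)
Q=W[m&(W[...,2]>6)]
for a,b in ((-295,-250),(-250,-215),(-140,-110),(-110,-75),(-75,-50)):
    q=Q[(Q[:,1]>a)&(Q[:,1]<b)]; print(a,b,len(q),np.percentile(q[:,2],[5,50,95]) if len(q) else 0)
q=W[(W[...,0]>380)&(W[...,0]<425)&(W[...,1]>-300)&(W[...,1]<-40)]; print("bench",np.nanmedian(q[:,2]))
```

```text
[ 457.70804381 -177.32987122   15.51449447] [ 3.14034552e+00 -9.55311723e-03  1.68288924e-04] [-0.20885444  0.34844835 -2.62916527]
-295 -250 343 [ 7.49531975 10.74133673 12.60273728]
-250 -215 249 [ 8.23703586 10.69416847 12.95885898]
-140 -110 44 [ 6.62703121 10.00753331 11.68278537]
-110 -75 125 [ 7.26977344  9.64664371 11.2373351 ]
-75 -50 63 [ 7.13321695  9.30794435 11.252712  ]
bench 408.20932353306546
```

arm_command(rot=[[0,0.5,0],[0,0,0]], slide=[[0,0,-5],[0,0,0]], gripper=[0,0])

```text
clock: 6.65
eef_pos: [458.8, -178.0, 15.8]
tool_rot: [3.141, -0.005, -0.001]
force: [0.6, 0.5, -2.7]
width: 12.8
```

arm_command(rot=[[0,0,0]], slide=[[0,0,-3]], gripper=[0])

```text
clock: 6.73
eef_pos: [459.6, -178.5, 14.2]
tool_rot: [3.14, -0.008, -0.002]
force: [-9.7, 2.4, 57.5]
width: 13.0
```

That is firm contact, so the bar is on the bench. Relaxing and releasing.

arm_command(rot=[[0,0,0],[0,0,0],[0,0,0],[0,0,0],[0,0,0]], slide=[[0,0,1],[0,0,0],[0,0,0],[0,0,0],[0,0,0]], gripper=[0,0,20,32,40])

```text
clock: 7.15
eef_pos: [460.1, -178.6, 13.7]
tool_rot: [3.139, -0.008, -0.001]
force: [0.3, -0.5, -0.3]
width: 39.9
```

arm_command(rot=[[0,0.4,0],[0,0,0],[0,0,0],[0,0,0],[0,0,0]], slide=[[0,0,5],[0,0,12],[0,0,25],[0,0,35],[0,0,35]], gripper=[45,50,60,70,85])

```text
clock: 7.57
eef_pos: [454.6, -176.5, 122.7]
tool_rot: [-3.138, 0.017, -0.002]
force: [0.2, -1.2, 0.2]
width: 80.4
```

Run:
```python
from h import *
s=telemetry.read_state(); print(s["eef_pos"],s["tool_rot"],s["force"])
c,im,d=shot("scene","s5"); W=world(c,d);Z=W[...,2]
m=(W[...,0]>420)&(W[...,0]<500)&(W[...,1]>-310)&(W[...,1]<-40)&(Z>6)&(Z<60)
Q=W[m]; print(cv2.minAreaRect(Q[:,:2].astype(np.float32)),np.median(Q[:,2]))
cv2.imwrite("pics/s5c.png",cv2.resize(im[180:400,220:540,::-1],None,fx=2.4,fy=2.4))
```

```text
[ 454.58265135 -176.52098974  122.72117558] [-3.13815582e+00  1.69095634e-02 -2.38604306e-03] [ 0.21746021 -1.18894532  0.17646105]
((458.9696350097656, -178.59979248046875), (37.12458801269531, 222.90243530273438), 0.07238584011793137) 10.07204380664649
```

View pics/s5c.png

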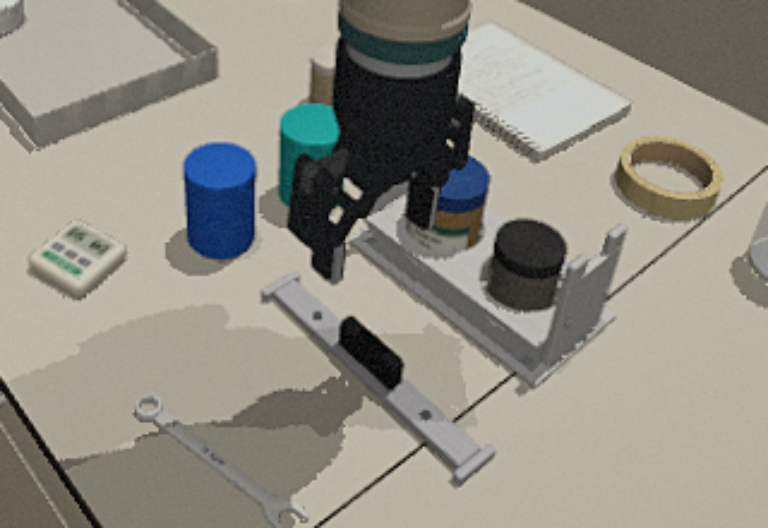

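The bar lies flat at (459, -179), top z 10, clear of the rack, and both jars are still upright. Next is the large jar.

arm_command(rot=[[0,-0.5,0],[0,0,0],[0,0,0],[0,0,0],[0,0,0]], slide=[[0,0,35],[10,0,35],[28,5,20],[35,12,0],[35,12,0]], gripper=[85,85,85,85,85])

```text
clock: 8.03
eef_pos: [560.9, -152.3, 228.0]
tool_rot: [3.14, 0.003, -0.015]
force: [0.5, -0.7, -0.1]
width: 85.0
```

arm_command(rot=[[0,-0.5,0],[0,0,0],[0,0,0]], slide=[[25,12,0],[10,6,0],[0,0,0]], gripper=[85,85,85])

```text
clock: 8.28
eef_pos: [605.6, -128.5, 230.0]
tool_rot: [3.141, -0.015, -0.007]
force: [-0.1, -0.4, 0.3]
width: 85.0
```

```bash
cat > v3.py <<'E'
from v import *
for n,a in dict(lrg=(555,645,-172,-75,84,95),med=(555,645,-255,-172,72,80)).items():
    Q=reg(*a)
    if len(Q)>5: print(n,len(Q),cv2.minAreaRect(Q[:,:2].astype(np.float32)),cv2.minEnclosingCircle(Q[:,:2].astype(np.float32)),np.median(Q[:,2]))
E
python3 v3.py w4
```

```text
[ 605.6 -128.5  230. ] [ 3.141 -0.015 -0.007] [-0.06 -0.42  0.3 ] 85.0 8.28
lrg 3736 ((600.7904052734375, -123.21625518798828), (61.865020751953125, 62.06510543823242), 79.37875366210938) ((600.8734130859375, -123.44780731201172), 31.606414794921875) 90.7495402744286
med 2133 ((602.3953857421875, -206.9160919189453), (54.83637237548828, 54.87799072265625), 60.760746002197266) ((601.8159790039062, -207.218505859375), 28.290220260620117) 75.72809721674804
```

View pics/w4.png

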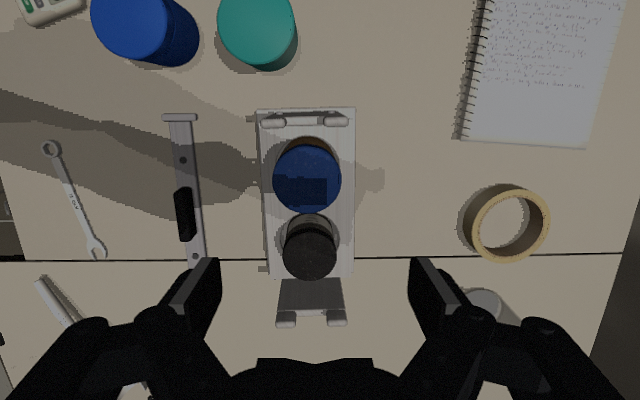

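Large jar lid at image (307,178), measured at (600.8, -123.5), top 90.7. Medium jar at (602, -207), top 75.7. Descending on the large one.

arm_command(rot=[[0,0.9,0.3],[0,0,0],[0,0,0],[0,0,0],[0,0,0]], slide=[[-4,4,-25],[0,0,-30],[0,0,-30],[0,0,-20],[0,0,-5]], gripper=[85,85,85,85,85])

```text
clock: 8.75
eef_pos: [594.9, -129.9, 119.7]
tool_rot: [3.136, 0.003, -0.007]
force: [-0.7, -0.1, 0.4]
width: 85.2
```

```bash
python3 v3.py w5
```

```text
[ 594.9 -129.9  119.7] [ 3.136e+00  3.000e-03 -7.000e-03] [-0.69 -0.12  0.38] 85.2 8.75
lrg 8842 ((600.4740600585938, -123.22869873046875), (62.16103744506836, 62.17310333251953), 31.92227554321289) ((600.3541870117188, -123.36405944824219), 31.801395416259766) 90.78324317574584
med 4213 ((602.095947265625, -206.57293701171875), (55.335426330566406, 54.82081604003906), 3.078033208847046) ((602.2843017578125, -207.18173217773438), 28.291107177734375) 75.788692576866
```

View pics/w5.png

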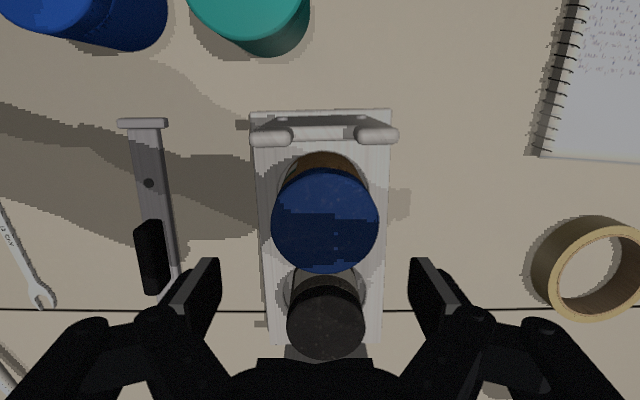

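arm_command(rot=[[0.2,0,0.3],[0,0,0],[0,0,0],[0,0,0]], slide=[[5.5,6,-8],[0,0,-12],[0,0,-10],[0,0,0]], gripper=[85,85,85,85])

```text
clock: 9.13
eef_pos: [601.2, -125.8, 91.1]
tool_rot: [3.138, -0.001, -0.004]
force: [-0.2, 0.3, -1.3]
width: 85.0
```

arm_command(rot=[[0,0,0],[0,0,0],[0,0,0],[0,0,0]], slide=[[-0.5,2,-16],[0,0,-14],[0,0,-8],[0,0,0]], gripper=[85,85,85,85])

```text
clock: 9.47
eef_pos: [602.8, -124.4, 53.7]
tool_rot: [3.137, -0.006, -0.004]
force: [-0.2, 0.2, -1.0]
width: 85.0
```

arm_command(rot=[[0,0.3,0],[0,0,0],[0,0,0],[0,0,0],[0,0,0]], slide=[[-3,0.5,-6],[0,0,0],[0,0,0],[0,0,0],[0,0,0]], gripper=[85,75,65,50,40])

```text
clock: 9.88
eef_pos: [601.0, -124.7, 49.6]
tool_rot: [3.136, -0.003, -0.004]
force: [0.3, 0.1, -1.2]
width: 61.8
```

arm_command(rot=[[0,0,0],[0,0,0]], slide=[[0,0,0],[0,0,0]], gripper=[30,30])

```text
clock: 10.05
eef_pos: [601.1, -124.7, 50.0]
tool_rot: [3.136, -0.004, -0.004]
force: [-0.5, -0.3, -2.1]
width: 62.2
```

Gripped at 62 mm. With the TCP at 50 the jar's underside is at 6, so the offset is 44. Lifting.

arm_command(rot=[[0,0,0],[0,0,0],[0,0,0],[0,0,0],[0,0,0]], slide=[[0,0,5],[0,0,10],[0,0,20],[0,0,25],[0,0,30]], gripper=[30,30,30,30,30])

```text
clock: 10.47
eef_pos: [595.6, -123.2, 138.7]
tool_rot: [3.139, 0.01, -0.004]
force: [0.4, -0.0, -1.2]
width: 62.4
```

arm_command(rot=[[0,0,0],[0,0,0],[0,0,0],[0,0,0],[0,0,0]], slide=[[0,0,30],[0,0,25],[0,10,15],[-5,20,10],[-5,30,0]], gripper=[30,30,30,30,30])

```text
clock: 10.88
eef_pos: [588.3, -72.9, 234.9]
tool_rot: [3.13, -0.007, -0.017]
force: [0.7, -0.4, -2.4]
width: 62.2
```

Run:
```python
from h import *
s=telemetry.read_state(); print(s["eef_pos"],s["tool_rot"],s["force"],s["width"])
c,im,d=shot("scene","s6")
cv2.imwrite("pics/s6c.png",cv2.resize(im[130:400,180:540,::-1],None,fx=2.2,fy=2.2))
```

```text
[588.26302857 -72.88516794 234.86726565] [ 3.13001278 -0.00674499 -0.01746357] [ 0.67041871 -0.39165972 -2.40927666] 62.163169370619876
```

View pics/s6c.png

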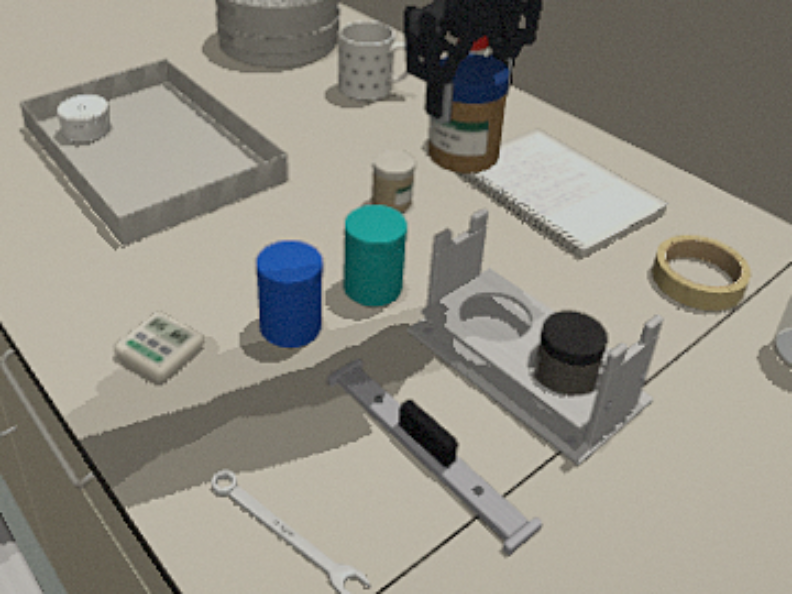

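Large jar held upright at about (468,115) in the crop. The medium jar still stands in the rack. Carrying the large jar to the tray's -y half, target (500, 279).

arm_command(rot=[[0.3,0,0.5],[0,0,0.2],[0,0,0],[0,0,0],[0,0,0]], slide=[[-7,28,0],[-9,33,0],[-9,33,0],[-9,33,0],[-9,33,0]], gripper=[30,30,30,30,30])

```text
clock: 11.35
eef_pos: [543.0, 96.4, 239.2]
tool_rot: [3.141, -0.011, -0.006]
force: [-0.4, 1.4, -1.2]
width: 62.1
```

arm_command(rot=[[0,0,0],[0,0,0],[0,0,0],[0,0,0],[0,0,0]], slide=[[-9,33,0],[-9,33,0],[-8,30,-5],[-6,22,-15],[-5,14,-25]], gripper=[30,30,30,30,30])

```text
clock: 11.77
eef_pos: [504.1, 241.8, 201.4]
tool_rot: [-3.132, -0.021, 0.001]
force: [1.0, 1.4, -1.6]
width: 62.0
```

arm_command(rot=[[-0.4,0.8,0],[0,0.4,0],[0,0,0],[0,0,0],[0,0,0]], slide=[[-1,12,-25],[-1,10,-25],[0,6,-25],[0,0,-15],[0,0,0]], gripper=[30,30,30,30,30])

```text
clock: 12.18
eef_pos: [496.0, 279.1, 107.7]
tool_rot: [-3.135, 0.006, 0.014]
force: [-0.5, -0.6, -0.9]
width: 62.1
```

```bash
cat > sc.py <<'E'
import sys
from h import *
s=telemetry.read_state(); print(np.round(s["eef_pos"],1),np.round(s["tool_rot"],3),s["force"],s["width"])
c,im,d=shot("scene",sys.argv[1])
cv2.imwrite(f"pics/{sys.argv[1]}c.png",cv2.resize(im[70:290,150:430,::-1],None,fx=2.6,fy=2.6))
c,im,d=shot("top",sys.argv[1]+"t")
cv2.imwrite(f"pics/{sys.argv[1]}tc.png",cv2.resize(im[150:310,150:390,::-1],None,fx=3,fy=3))
E
python3 sc.py s7
```

```text
[496.  279.1 107.7] [-3.135  0.006  0.014] [-0.46823408 -0.55495569 -0.93133324] 62.058158593474346
```

View pics/s7c.png

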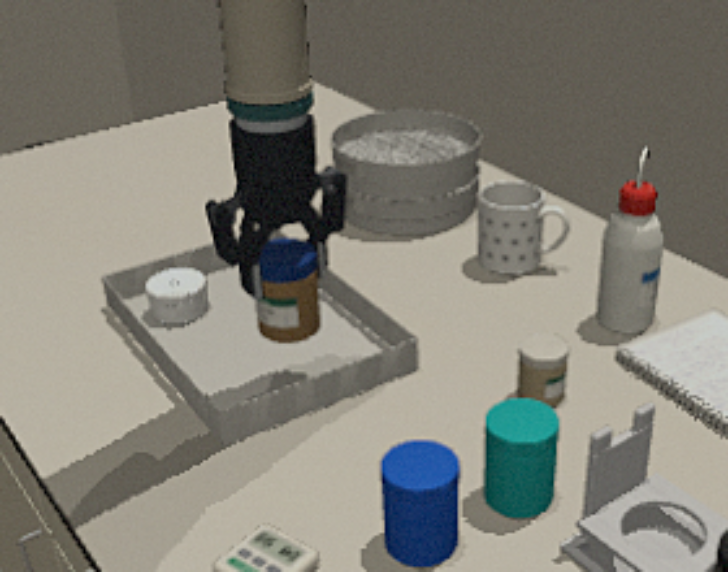

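View pics/s7tc.png

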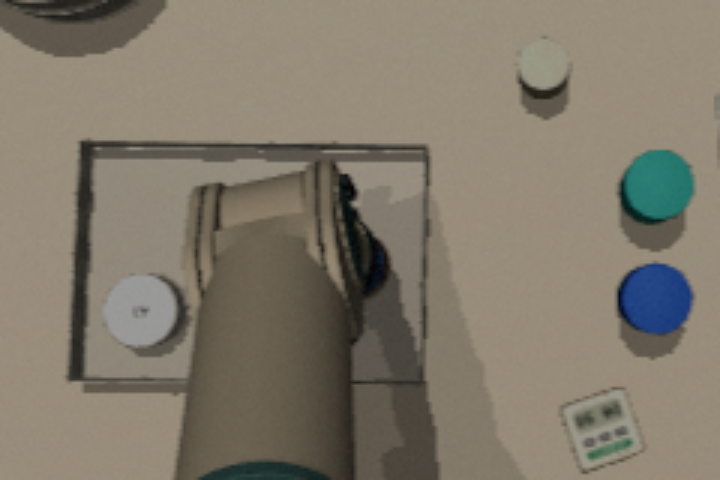

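The large jar hangs over the free half of the tray, about 60 mm above the floor. The TCP at touchdown should be near 46.

arm_command(rot=[[-0.3,-0.3,0],[0,0,0],[0,0,0],[0,0,0],[0,0,0]], slide=[[1,0,-15],[0,0,-18],[0,0,-12],[0,0,-6],[0,0,-3]], gripper=[30,30,30,30,30])

```text
clock: 12.7
eef_pos: [505.7, 279.8, 63.5]
tool_rot: [-3.131, -0.018, 0.01]
force: [-0.6, 0.1, -1.6]
width: 62.2
```

arm_command(rot=[[-0.4,0.8,0],[-0.2,0.2,0],[0,0,0],[0,0,0],[0,0,0]], slide=[[0,0,-4],[0,0,-4],[0,0,-3],[0,0,-2],[0,0,0]], gripper=[30,30,30,30,30])

```text
clock: 13.12
eef_pos: [507.9, 280.0, 51.9]
tool_rot: [-3.141, -0.002, 0.009]
force: [0.3, 0.2, -1.4]
width: 62.2
```

arm_command(rot=[[0,0,0],[0,0,0],[0,0,0]], slide=[[0,0,-2],[0,0,-2],[0,0,-1.5]], gripper=[30,30,30])

```text
clock: 13.37
eef_pos: [508.2, 280.2, 46.5]
tool_rot: [-3.14, -0.003, 0.009]
force: [-0.5, 0.5, -1.3]
width: 61.9
```

arm_command(rot=[[0,0,0]], slide=[[0,0,-1.5]], gripper=[30])

```text
clock: 13.45
eef_pos: [508.2, 280.2, 44.9]
tool_rot: [-3.14, -0.003, 0.009]
force: [-0.3, -0.2, -0.8]
width: 62.5
```

arm_command(rot=[[0,0,0]], slide=[[0,0,-1.5]], gripper=[30])

```text
clock: 13.53
eef_pos: [508.4, 280.8, 44.3]
tool_rot: [-3.139, -0.003, 0.01]
force: [-2.9, -1.8, 22.9]
width: 62.5
```

Contact at TCP 44.3. Relaxing, releasing and going up.

arm_command(rot=[[0,0,0],[0,0,0],[0,0,0],[0,0,0],[0,0,0]], slide=[[0,0,0.5],[0,0,0],[0,0,0],[0,0,0],[0,0,0]], gripper=[62,68,75,85,85])

```text
clock: 13.95
eef_pos: [509.1, 281.1, 45.7]
tool_rot: [-3.138, -0.005, 0.009]
force: [-0.0, 0.5, 0.2]
width: 84.9
```

arm_command(rot=[[0,0,0],[0,0,0],[0,0,0],[0,0,0],[0,0,0]], slide=[[0,0,10],[0,0,20],[0,0,30],[0,0,35],[0,0,35]], gripper=[85,85,85,85,85])

```text
clock: 14.37
eef_pos: [503.1, 277.7, 174.3]
tool_rot: [3.136, 0.01, 0.008]
force: [0.9, 0.3, 0.0]
width: 85.2
```

```bash
python3 sc.py s8
python3 - <<'E'
import sys; sys.argv=["x","w8"]
from v import *
Q=reg(440,570,220,340,70,110); print(len(Q),cv2.minEnclosingCircle(Q[Q[:,2]>84][:,:2].astype(np.float32)),np.median(Q[:,2]))
E
```

```text
[503.1 277.7 174.3] [3.136 0.01  0.008] [8.84824096e-01 3.10683421e-01 7.55611702e-04] 85.15372153194589
[507.4 279.4 179. ] [-3.141e+00 -1.000e-03  8.000e-03] [1.15 0.01 0.15] 85.0 14.47
5237 ((509.09173583984375, 282.3876647949219), 31.48471450805664) 86.32109448054675
```

View pics/s8c.png

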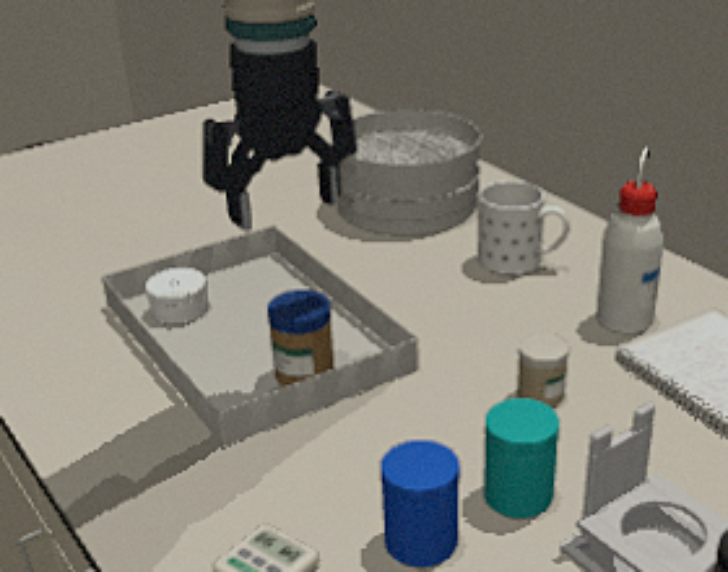

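The large jar stands upright in the tray at (509, 282), lid at z 86. Now the medium jar.

arm_command(rot=[[0,0,0],[0,0,0],[0,0,0],[0,0,0],[0,0,0]], slide=[[2,-15,20],[7,-36,20],[7,-38,10],[7,-38,0],[7,-38,0]], gripper=[85,85,85,85,85])

```text
clock: 14.93
eef_pos: [529.8, 121.4, 225.0]
tool_rot: [-3.138, 0.01, 0.032]
force: [0.4, 0.1, -0.4]
width: 84.8
```

arm_command(rot=[[0,0,0],[0,0,0],[0,0,0],[0,0,0],[0,0,0]], slide=[[7,-38,0],[7,-38,0],[7,-38,0],[7,-38,0],[7,-38,0]], gripper=[85,85,85,85,85])

```text
clock: 15.35
eef_pos: [561.4, -76.2, 222.0]
tool_rot: [-3.136, 0.018, 0.034]
force: [0.4, 1.0, 0.4]
width: 85.0
```

arm_command(rot=[[0,0,0],[0,0,0],[0,0,0],[0,0,0]], slide=[[8,-35,0],[8,-30,-5],[6,-20,-10],[0,0,0]], gripper=[85,85,85,85])

```text
clock: 15.68
eef_pos: [580.4, -177.3, 203.8]
tool_rot: [3.141, 0.023, 0.021]
force: [-1.0, -1.4, 0.4]
width: 85.1
```

arm_command(rot=[[0,-0.8,-0.7],[0,-0.5,-0.5],[0,0,0],[0,0,0],[0,0,0]], slide=[[12,-16,-20],[8,-12,-20],[1,-2,-20],[0,0,-15],[0,0,0]], gripper=[85,85,85,85,85])

```text
clock: 16.1
eef_pos: [599.0, -207.9, 122.3]
tool_rot: [-3.139, 0.005, -0.005]
force: [-0.3, 1.4, 0.1]
width: 85.0
```

```bash
python3 v3.py w9
```

```text
[ 599.  -207.9  122.3] [-3.139  0.005 -0.005] [-0.33  1.36  0.14] 85.0 16.1
med 5728 ((601.9269409179688, -207.16909790039062), (55.17391586303711, 55.40096664428711), 1.0933979749679565) ((602.1486206054688, -207.46401977539062), 28.19644546508789) 75.7359144347717
```

View pics/w9.png

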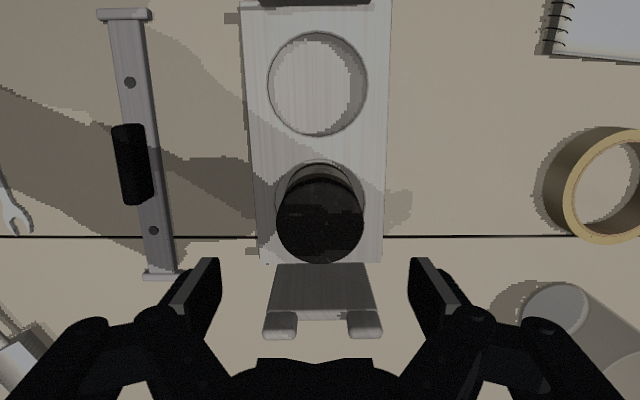

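Medium jar lid at image (320,215), measured at (602, -207.5), top 75.7, centred between the pads to 3 mm. Descending to TCP 43.

arm_command(rot=[[0,0,0],[0,0,0],[0,0,0],[0,0,0]], slide=[[2.5,0,-12],[0,0,-18],[0,0,-16],[0,0,-10]], gripper=[85,85,85,85])

```text
clock: 16.48
eef_pos: [606.0, -206.0, 69.5]
tool_rot: [-3.14, -0.004, -0.002]
force: [-0.5, 0.2, 0.7]
width: 85.0
```

arm_command(rot=[[0,0,0],[0,0,0],[0,0,0]], slide=[[0,0,-10],[0,0,-6],[0,0,0]], gripper=[85,85,85])

```text
clock: 16.73
eef_pos: [606.0, -204.0, 51.1]
tool_rot: [-3.139, -0.003, 0.001]
force: [-1.1, -0.3, 0.1]
width: 85.1
```

arm_command(rot=[[0,0,0],[0,0,0]], slide=[[-4,-3.5,-7],[0,0,0]], gripper=[85,85])

```text
clock: 16.9
eef_pos: [602.2, -207.7, 44.1]
tool_rot: [-3.139, -0.004, 0.001]
force: [-1.0, -0.1, 0.2]
width: 84.9
```

arm_command(rot=[[0,0,0],[0,0,0],[0,0,0],[0,0,0],[0,0,0]], slide=[[0,0,-1],[0,0,0],[0,0,0],[0,0,0],[0,0,0]], gripper=[75,65,57,45,30])

```text
clock: 17.32
eef_pos: [603.0, -209.0, 45.0]
tool_rot: [-3.14, -0.007, -0.0]
force: [-0.3, -0.1, -0.9]
width: 54.8
```

arm_command(rot=[[0,0,0],[0,0,0]], slide=[[0,0,0],[0,0,0]], gripper=[25,25])

```text
clock: 17.48
eef_pos: [603.1, -208.9, 45.1]
tool_rot: [-3.14, -0.007, -0.0]
force: [-0.5, 0.0, -1.4]
width: 54.9
```

Gripped at 55 mm. With TCP 45 the underside is at 6, so the offset is 39. Lifting.

arm_command(rot=[[0,0,0],[0,0,0],[0,0,0],[0,0,0],[0,0,0]], slide=[[0,0,5],[0,0,10],[0,0,20],[0,0,25],[0,0,30]], gripper=[25,25,25,25,25])

```text
clock: 17.9
eef_pos: [597.7, -206.2, 132.9]
tool_rot: [-3.135, 0.007, -0.0]
force: [0.9, -0.6, -1.4]
width: 54.5
```

arm_command(rot=[[0,0,0],[0,0,0],[0,0,0],[0,0,0],[0,0,0]], slide=[[0,0,30],[0,0,30],[0,10,20],[-5,20,15],[-5,30,0]], gripper=[25,25,25,25,25])

```text
clock: 18.32
eef_pos: [589.2, -155.9, 244.0]
tool_rot: [3.137, -0.008, -0.012]
force: [0.4, -0.3, -0.8]
width: 55.0
```

Run:
```python
from h import *
s=telemetry.read_state(); print(s["eef_pos"],s["tool_rot"],s["force"],s["width"])
c,im,d=shot("scene","s9")
cv2.imwrite("pics/s9c.png",cv2.resize(im[130:400,180:540,::-1],None,fx=2.2,fy=2.2))
```

```text
[ 589.23332511 -155.88588457  243.96438394] [ 3.1367771  -0.0077852  -0.01229452] [ 0.41844166 -0.28572148 -0.81407098] 55.01316902669331
```

View pics/s9c.png

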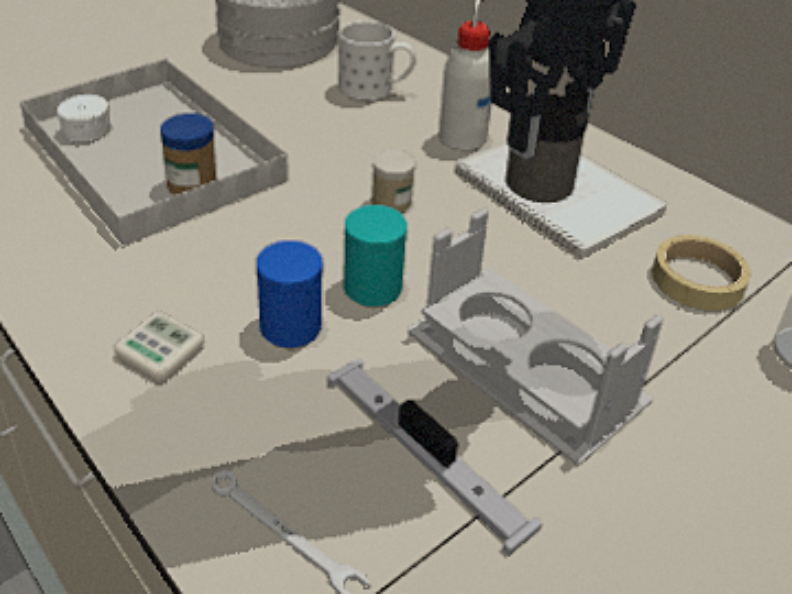

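The medium jar is held upright at about (543,150) in the crop and the bar is undisturbed. Target in the tray is (515, 370), 88 mm from the large jar and 120 mm from the tin.

arm_command(rot=[[0,0,0.4],[0,0,0.2],[0,0,0],[0,0,0],[0,0,0]], slide=[[-4,30,0],[-5,34,0],[-5,34,0],[-5,34,0],[-5,34,0]], gripper=[25,25,25,25,25])

```text
clock: 18.78
eef_pos: [562.5, 19.4, 247.9]
tool_rot: [-3.141, -0.011, -0.003]
force: [0.1, 0.7, -1.1]
width: 54.8
```

arm_command(rot=[[0,0,0],[0,0,0],[0,0,0],[0,0,0],[0,0,0]], slide=[[-5,34,0],[-5,34,0],[-5,34,0],[-5,34,0],[-5,34,0]], gripper=[25,25,25,25,25])

```text
clock: 19.2
eef_pos: [533.7, 197.7, 251.6]
tool_rot: [-3.139, -0.012, -0.004]
force: [-0.0, -0.1, -1.8]
width: 54.8
```

arm_command(rot=[[0,0,0],[0,0,0],[0,0,0],[0,0,0],[0,0,0]], slide=[[-5,34,0],[-5,34,0],[-4,30,0],[-3,22,0],[-2,12,0]], gripper=[25,25,25,25,25])

```text
clock: 19.62
eef_pos: [508.6, 343.6, 254.4]
tool_rot: [-3.133, -0.011, 0.006]
force: [-0.2, 0.7, -0.6]
width: 54.9
```

arm_command(rot=[[-0.4,0.4,0],[0,0,0],[0,0,0],[0,0,0],[0,0,0]], slide=[[4,14,-5],[3,10,-20],[0,2,-30],[0,0,-30],[0,0,-20]], gripper=[25,25,25,25,25])

```text
clock: 20.03
eef_pos: [517.5, 376.5, 154.1]
tool_rot: [-3.131, -0.014, 0.013]
force: [-0.3, -1.0, -1.9]
width: 55.1
```

arm_command(rot=[[0,0,0],[0,0,0],[0,0,0]], slide=[[0,0,-15],[0,0,-10],[0,0,0]], gripper=[25,25,25])

```text
clock: 20.28
eef_pos: [515.3, 372.4, 123.9]
tool_rot: [-3.137, -0.008, 0.011]
force: [-0.3, -0.7, -1.9]
width: 55.0
```

```bash
python3 sc.py s10
```

```text
[515.3 372.4 123.9] [-3.137 -0.008  0.011] [-0.2762817  -0.67602364 -1.9365049 ] 54.953413175086574
```

View pics/s10c.png

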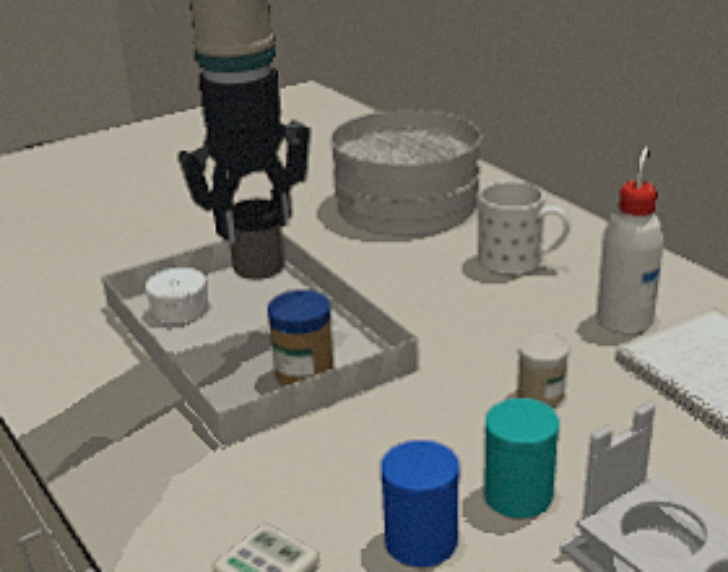

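The medium jar hangs clear between the large jar and the tin. Touchdown TCP is expected near 40.

arm_command(rot=[[-0.2,0.4,-0.4],[0,0,0],[0,0,0],[0,0,0],[0,0,0]], slide=[[0,0,-15],[0,0,-20],[0,0,-18],[0,0,-8],[0,0,-3]], gripper=[25,25,25,25,25])

```text
clock: 20.8
eef_pos: [522.2, 375.5, 65.4]
tool_rot: [-3.131, -0.015, 0.002]
force: [-0.0, -0.4, -1.3]
width: 55.2
```

arm_command(rot=[[0,0,0],[0,0,0]], slide=[[0,0,-2],[0,0,0]], gripper=[25,25])

```text
clock: 20.97
eef_pos: [522.6, 375.5, 63.2]
tool_rot: [-3.131, -0.015, 0.002]
force: [-0.2, 0.2, -1.9]
width: 54.9
```

arm_command(rot=[[-0.4,0.6,0],[-0.2,0.2,0],[0,0,0],[0,0,0],[0,0,0]], slide=[[0,0,-6],[0,0,-5],[0,0,-4],[0,0,-2],[0,0,-2]], gripper=[25,25,25,25,25])

```text
clock: 21.38
eef_pos: [524.8, 377.1, 45.6]
tool_rot: [-3.139, -0.004, 0.002]
force: [-0.3, -0.7, -1.7]
width: 54.5
```

arm_command(rot=[[0,0,0],[0,0,0]], slide=[[0,0,-2],[0,0,-2]], gripper=[25,25])

```text
clock: 21.55
eef_pos: [524.8, 377.1, 41.3]
tool_rot: [-3.139, -0.004, 0.002]
force: [-0.2, -0.6, -2.2]
width: 54.6
```

arm_command(rot=[[0,0,0]], slide=[[0,0,-1.5]], gripper=[25])

```text
clock: 21.63
eef_pos: [524.7, 377.2, 40.2]
tool_rot: [-3.138, -0.004, 0.002]
force: [-4.0, -2.3, 14.9]
width: 55.2
```

Touched down. Releasing and going up.

arm_command(rot=[[0,0,0],[0,0,0],[0,0,0],[0,0,0],[0,0,0]], slide=[[0,0,0.5],[0,0,0],[0,0,0],[0,0,0],[0,0,0]], gripper=[56,62,70,80,85])

```text
clock: 22.05
eef_pos: [525.5, 377.6, 41.6]
tool_rot: [-3.137, -0.006, 0.002]
force: [0.3, 0.6, -0.1]
width: 84.7
```

arm_command(rot=[[0,0,0],[0,0,0],[0,0,0],[0,0,0],[0,0,0]], slide=[[0,0,10],[0,0,20],[0,0,30],[0,0,35],[0,0,35]], gripper=[85,85,85,85,85])

```text
clock: 22.47
eef_pos: [519.8, 373.7, 169.7]
tool_rot: [3.136, 0.008, 0.001]
force: [1.1, 0.9, -0.5]
width: 84.9
```

arm_command(rot=[[0,0,0],[0,0,0],[0,0,0]], slide=[[0,0,25],[0,0,15],[0,0,0]], gripper=[85,85,85])

```text
clock: 22.72
eef_pos: [523.8, 375.2, 222.7]
tool_rot: [-3.139, -0.005, 0.0]
force: [1.5, 0.2, 0.9]
width: 84.9
```

```bash
python3 sc.py s11
python3 - <<'E'
import sys; sys.argv=["x","w11"]
from v import *
f=lambda Q:(len(Q),cv2.minEnclosingCircle(Q[:,:2].astype(np.float32)),np.median(Q[:,2]))
print("wrist med",f(reg(470,580,325,420,66,78)),"large",f(reg(460,560,235,330,80,95)))
W=np.load("pics/s11.npz")["W"];Z=W[...,2]
print("med",f(reg(470,580,325,420,66,78)),"large",f(reg(460,560,235,330,80,95)))
print("tin",f(reg(415,505,437,527,34,48)),"small",f(reg(640,720,65,145,52,66)))
Q=reg(420,500,-310,-40,6,60); print("bar",cv2.minAreaRect(Q[:,:2].astype(np.float32)),np.median(Q[:,2]))
E
```

```text
[523.8 375.2 222.7] [-3.139 -0.005  0.   ] [1.54969444 0.21573889 0.93754348] 84.89025023336177
[522.3 374.5 219.3] [-3.141e+00 -1.000e-03  0.000e+00] [ 1.33  0.52 -0.32] 85.1 22.82
wrist med (2766, ((524.2406616210938, 378.5202331542969), 28.03710174560547), np.float64(71.31342568264066)) large (2998, ((508.9980773925781, 282.7253723144531), 31.95676612854004), np.float64(86.34264691217629))
med (2766, ((524.2406616210938, 378.5202331542969), 28.03710174560547), np.float64(71.31342568264066)) large (2998, ((508.9980773925781, 282.7253723144531), 31.95676612854004), np.float64(86.34264691217629))
tin (4436, ((462.0724182128906, 483.2343444824219), 34.198020935058594), np.float64(38.36449774351411)) small (0, ((0.0, 0.0), 0.0), np.float64(nan))
bar ((0.0, 0.0), (0.0, 0.0), 0.0) nan
  return _methods._mean(a, axis=axis, dtype=dtype,
  ret = ret.dtype.type(ret / rcount)
```

View pics/s11.png

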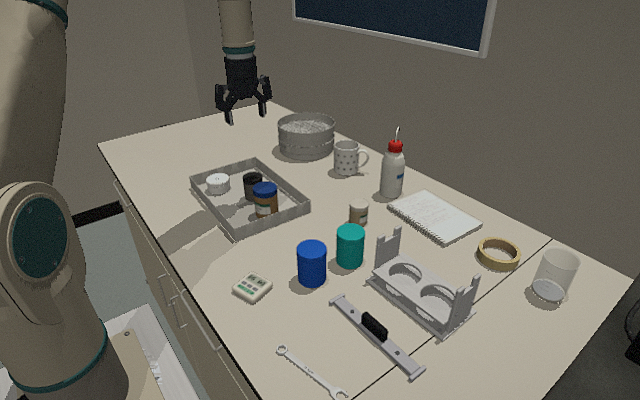

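The scene view shows both jars upright in the tray, at (253,185) and (265,200). The tin is at (217,183), the small jar at (359,212), and the bar lies flat at (376,337). My "scene" lines reused the wrist cloud by mistake, so I'll recompute them from the saved scene picture before handing in.

Run:
```python
from h import *
W=np.load("pics/s11.npz")["W"];Z=W[...,2]
def reg(x0,x1,y0,y1,z0,z1): return W[(W[...,0]>x0)&(W[...,0]<x1)&(W[...,1]>y0)&(W[...,1]<y1)&(Z>z0)&(Z<z1)]
f=lambda Q:(len(Q),np.round(cv2.minEnclosingCircle(Q[:,:2].astype(np.float32))[0],1),np.round(np.median(Q[:,2]),1))
print("med",f(reg(470,580,325,420,68,78)),"large",f(reg(460,560,235,330,83,95)))
print("tin",f(reg(415,505,437,527,34,48)),"small",f(reg(640,720,65,145,55,66)))
Q=reg(420,500,-310,-40,6,60); print("bar",cv2.minAreaRect(Q[:,:2].astype(np.float32)),np.median(Q[:,2]))
s=telemetry.read_state(); print(s["clock"],abs(s["qd"]).max())
ctrl.finish_job()
```

```text
med (176, array([525.1, 375.7]), np.float64(71.8)) large (257, array([509.7, 279.4]), np.float64(86.8))
tin (237, array([462.9, 481.7]), np.float64(39.2)) small (176, array([677.3, 105.3]), np.float64(60.0))
bar ((458.85723876953125, -178.70594787597656), (223.19187927246094, 37.11140441894531), 89.91236877441406) 10.046865419625192
22.8667 0.029190606695362706
the job is handed in; nothing more can be done
```

The job is done and handed in at about 23 s of the 72 s allowed; no verdict came back. I lifted the bar straight out of the brackets and laid it on the bench on the rack's -x side. Then I moved the large and medium jars one after the other into the free half of the tray.

**Last checks (scene camera; wrist camera too for the jars and tin):**

| Item | Position (mm) | Top height (mm) | Result |
|---|---|---|---|
| Large jar | about (509, 281) | 86–87 | upright on the tray floor |
| Medium jar | about (525, 377) | 71–72 | upright on the tray floor |
| Bar | (459, -179) | 10 | flat on the bench, about 65 mm from the rack |
| Tin | (463, 482) | 39 | within 1–2 mm of its start |
| Small jar | (677, 105) | 60 | within 1–2 mm of its start |

**What disagreed or failed:**
- Wrist and scene views differ by up to 3 mm in y.
- The first version of the scene check reused the wrist data by mistake; I recomputed it before handing in.
- While confirming that the bar was on the bench, I pressed it down with a brief 57 N at the wrist. That is under the 120 N wrist limit. I did not count it against the 40 N limit on the arm or gripper body, because the load went through the gripped bar.

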